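# Put the balance weights away in their storage dishes

### The job

Put the four knobbed steel balance weights away: stand each one upright, flat on the floor of its own white dish, the largest weight in the largest dish and so on down to the smallest in the smallest. Set them down gently, never dropping one, and leave the two plain steel blanks without knobs where they stand.

Things in the scene. Friction and masses are not known exactly. Their poses are not given: they have to be found in the camera images.
- weight_largest: The largest loose steel balance weight, about 500 g: an upright plain cylinder 46 mm in diameter and 38 mm high, with a small coaxial mushroom knob (22 mm in diameter, 7 mm thick, on a thinner neck) on top, 57 mm high in all. Origin at the centre of its underside, z up along its axis.
- weight_second: The second largest loose steel balance weight, about 200 g: an upright plain cylinder 34 mm in diameter and 31 mm high, with a small coaxial mushroom knob (18 mm in diameter, 7 mm thick, on a thinner neck) on top, 48 mm high in all. Origin at the centre of its underside, z up along its axis.
- weight_third: The third largest loose steel balance weight, about 100 g: an upright plain cylinder 25 mm in diameter and 29 mm high, with a small coaxial mushroom knob (15 mm in diameter, 7 mm thick, on a thinner neck) on top, 44 mm high in all. Origin at the centre of its underside, z up along its axis.
- weight_smallest: The smallest loose steel balance weight, about 50 g: an upright plain cylinder 18 mm in diameter and 27 mm high, with a small coaxial mushroom knob (12 mm in diameter, 7 mm thick, on a thinner neck) on top, 40 mm high in all. Origin at the centre of its underside, z up along its axis.
- dish_largest: The largest white storage dish, home of the largest weight: a low round dish fixed to the bench, 84 mm outer diameter; flat inner floor 76 mm in diameter and 4 mm above the bench; its rim is 4 mm thick and its top is 7 mm above the bench. Origin at the centre of its underside, on the bench; z up.
- dish_second: The second largest white storage dish, home of the second largest weight: a low round dish fixed to the bench, 68 mm outer diameter; flat inner floor 60 mm in diameter and 4 mm above the bench; its rim is 4 mm thick and its top is 7 mm above the bench. Origin at the centre of its underside, on the bench; z up.
- dish_third: The third largest white storage dish, home of the third largest weight: a low round dish fixed to the bench, 53 mm outer diameter; flat inner floor 45 mm in diameter and 4 mm above the bench; its rim is 4 mm thick and its top is 7 mm above the bench. Origin at the centre of its underside, on the bench; z up.
- dish_smallest: The smallest white storage dish, home of the smallest weight: a low round dish fixed to the bench, 41 mm outer diameter; flat inner floor 33 mm in diameter and 4 mm above the bench; its rim is 4 mm thick and its top is 7 mm above the bench. Origin at the centre of its underside, on the bench; z up.
- blank_round: Loose plain round steel blank without a knob, standing upright: cylinder 36 mm in diameter, 35 mm high. Not a balance weight. Origin at the centre of its underside.
- blank_hex: Loose plain hexagonal steel blank without a knob, standing upright: 30 mm across flats, 32 mm high. Not a balance weight. Origin at the centre of its underside.
There are look-alikes about, which are no part of the job. What is shaped like the weight_smallest but green or yellow is not meant.

How it is judged (in metres and radians):
At the end, for the whole second after the job is handed in: Each weight stands upright (within 4.5 degrees) and at rest on the floor of the dish of its own size, inside the rim (axes within 16, 14, 11 and 8.5 mm of the centre, largest to smallest); both plain blanks still stand upright within 20 mm of where they were (horizontal distance between weight_largest and dish_largest below 0.016 m and z of weight_largest in the frame of dish_largest between 0.002 and 0.006 m and angle between each of weight_largest, weight_second, weight_third, weight_smallest's own z axis and vertical below 0.08 rad and linear speed of each of weight_largest, weight_second, weight_third, weight_smallest below 0.02 m/s and horizontal distance between weight_second and dish_second below 0.014 m and z of weight_second in the frame of dish_second between 0.002 and 0.006 m and horizontal distance between weight_third and dish_third below 0.011 m and z of weight_third in the frame of dish_third between 0.002 and 0.006 m and horizontal distance between weight_smallest and dish_smallest below 0.0085 m and z of weight_smallest in the frame of dish_smallest between 0.002 and 0.006 m and distance of each of blank_round, blank_hex from where it was at the start of the episode below 0.02 m and angle between each of blank_round, blank_hex's own z axis and vertical below 0.1 rad); the robot touches nothing.
It fails at once if a weight is dropped or thrown: it moves faster than 0.6 m/s while the gripper does not touch it (a free fall of about 18 mm) ((contact force between weight_largest and the fingers below 0.01 N and linear speed of weight_largest above 0.6 m/s) or (contact force between weight_second and the fingers below 0.01 N and linear speed of weight_second above 0.6 m/s) or (contact force between weight_third and the fingers below 0.01 N and linear speed of weight_third above 0.6 m/s) or (contact force between weight_smallest and the fingers below 0.01 N and linear speed of weight_smallest above 0.6 m/s)).
It fails at once if a plain blank is carried off or pushed away (moved more than 20 mm) (distance of any of blank_round, blank_hex from where it was at the start of the episode above 0.02 m).
It also fails if it takes over 112 s, if anything falls off the work surface, if the arm or the gripper's body presses on something with over 40 N, if the wrist force passes 120 N, or if a joint passes its speed limit or range.

### The arm

A 7-joint arm with a two-finger parallel gripper is mounted at the origin on the work surface. World frame = base frame: x ahead of the robot, y to its left, z up, the work surface at z = 0. Lengths are in mm, angles in rad, forces in N, time in s.
With the tool pointing down it reaches from about 425 to 950 mm from the base axis. Payload 4.7 kg.
Tool frame: the origin (TCP) lies midway between the tips of the shut fingers; the grasp point (between the pads) lies 19 mm behind it; z points along the fingers, y is the line along which they close (so a half turn about z gives the same grasp; the last joint's range is limited). The gripper opens to 85 mm and grips with 20 to 120 N. Pads are 22 mm wide; open, the fingers measure 114 mm over their backs; the gripper's body (76 mm by 85 mm) begins 54 mm behind the grasp point. The pads swing forward as they close: fully open they stand 13 mm farther back than shut.
Start: joints at [1.266, 0.469, -0.049, 1.532, 0.024, 1.141, -0.082], TCP at [183.86, -649.495, 231.335] pointing down, gripper open.
Joint ranges: [-2.59, 2.59], [-0.33, 1.99], [-1.39, 1.29], [0.1, 2.45], [-1.04, 4.18], [0.21, 1.99], [-2.66, 2.66]. Speed limits (rad/s): [2.57, 2.57, 3.14, 3.14, 3.14, 3.14, 3.14].

### API

Orientations are given as a unit quaternion [w, x, y, z].
In Python, from rig import bot gives the robot as it stands. The module is installed in compiled form; this text tells all that it offers.
- The arm moves only by the shell command python3 -m jog 'ROWS' [FORCE]. ROWS is JSON, a list of rows, each a list of 3 entries, a list of its own where there are three numbers: the opening, from 0 (shut) to 1 (fully open), then the shift along the world's x, y, z in cm, then the turn, a rotation vector about the world's x, y, z in rad. A call has 1 to 10 rows; each row shifts and turns the commanded pose from where the row before left it; what a row does not reach is not made up. A row lasts 1/10 s, in which the tool goes at most 50 mm and 8.59 degrees, less where a joint would pass 70% of its speed; a pose out of reach is approached as far as the arm can. A call is refused whole if a number of a shift passes 5 or a number of a turn 0.15, either way. A call with a gripper value outside its range is refused whole. The fingers move at their own pace and stop on an object; FORCE is the grip in N (left out, the last holds). Time passes only in rows, so rows that do not move let the fingers close. It gives the time, the measured TCP pose, the force, the opening and the grip force at its end, in the units of the state.
- bot.sense(): the state, without advancing time (a new reading comes with each control period).
- bot.read_camera(name): name is "side" or "top"; returns a dict with "color" (480x640x3 uint8, red, green, blue), "z_map" (480x640 float32, mm along the optical axis (not along the pixel's ray), 0 where there is no reading), "fx", "fy", "cx", "cy" (pixels), "distortion" ([k1, k2, p1, p2, k3] as OpenCV has them; the pictures are not rectified), "R" (3x3) and "t" (3): a world point X has camera coordinates R X + t. Camera axes: x right, y down, z forward; pixel columns grow to the right and rows downward; lengths in mm; the calibration is good to about 2 mm. A picture is of the moment at which its call begins.
- bot.hand_in(): hands the job in; it is judged then, once.
The state is a dict: "clock": time; "q": joint angles; "joint_vel": joint speeds; "joint_efforts": joint torques, N m; "tool_pos": TCP position; "ee_rot": TCP orientation; "ft_force": force on the tool from outside, world axes, zero at the start; "wrist_torque": the same for the moment, N m; "grip_width": opening from 0.0 (shut) to 1.0 (fully open); "gripper_force": force on a finger pad.
Only numpy, scipy, OpenCV 4.12 (cv2) and the standard library are available. Lean on these libraries where they do the work, as an engineer would, in place of code of your own. Each camera call takes 0.05 s, during which the arm holds its last target. There are 200 camera calls.

## Working session

There is one attempt and no reset: what is moved stays moved. The work goes in short steps, Python scripts to look and compute and a shell command to move; the robot and the scene stay as the last step left them, time stands still between calls to the robot, and variables do not carry over. Pictures are saved under pics/ and viewed, at most 14 in all, crops included, and the job is handed in when it is done.

```bash
mkdir -p pics
cat > h.py <<'E'
import numpy as np, cv2
from rig import bot
def snap(n,fn=None):
    c=bot.read_camera(n)
    if fn: cv2.imwrite('pics/'+fn,c['color'][:,:,::-1])
    np.savez('/tmp/'+n+'.npz',**{k:np.asarray(v) for k,v in c.items()})
    return c
def load(n): return np.load('/tmp/'+n+'.npz')
def ray(c,u,v):
    K=np.array([[c['fx'],0,c['cx']],[0,c['fy'],c['cy']],[0,0,1]],float)
    p=cv2.undistortPoints(np.array([[[u,v]]],float),K,np.array(c['distortion'],float))[0,0]
    R=np.array(c['R'],float);t=np.array(c['t'],float)
    return R,t,np.array([p[0],p[1],1])
def onz(c,u,v,z):
    R,t,d=ray(c,u,v); o=-R.T@t; w=R.T@d
    return o+w*(z-o[2])/w[2]
def dep(c,u,v):
    R,t,d=ray(c,u,v); return R.T@(d*c['z_map'][int(round(v)),int(round(u))]-t)
E
python3 - <<'E'
from h import *
for n in('top','side'):
    c=snap(n,n+'0.png'); print(n,-c['R'].T@c['t'],c['fx'],c['R'].round(2).tolist())
s=bot.sense();print({k:np.round(v,3).tolist() for k,v in s.items()})
E
```

```text
top [ 303.97890213    4.80647658 1025.44387354] 527.4339159236753 [[0.05, -1.0, 0.0], [-0.97, -0.05, -0.24], [0.24, 0.01, -0.97]]
side [ 49.5059139  707.89873693 634.80220178] 461.40756001082576 [[-0.84, -0.54, 0.01], [-0.31, 0.47, -0.83], [0.44, -0.7, -0.56]]
{'clock': 0.1, 'q': [1.266, 0.469, -0.049, 1.534, 0.024, 1.141, -0.082], 'joint_vel': [0.0, -0.003, 0.0, -0.004, -0.003, -0.002, -0.001], 'joint_efforts': [0.001, -51.152, -0.047, -23.839, 0.011, 0.004, -0.0], 'tool_pos': [183.708, -648.972, 230.341], 'ee_rot': [-0.001, 0.991, 0.137, -0.0], 'ft_force': [0.229, 0.767, 0.052], 'wrist_torque': [0.02, 0.011, -0.011], 'gripper_force': 0.0, 'grip_width': 1.0}
```

View pics/top0.png

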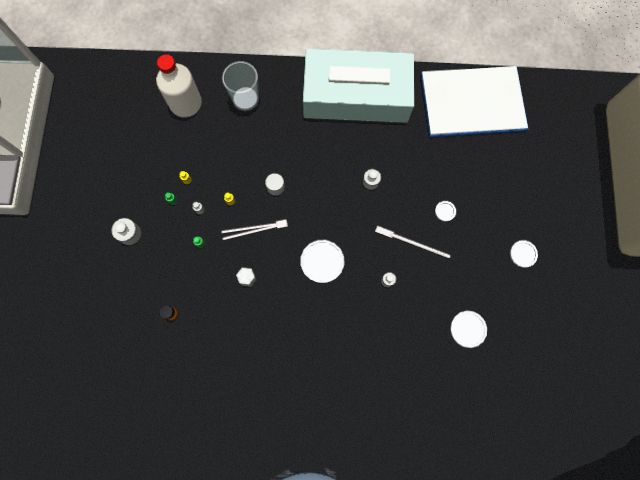

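View pics/side0.png

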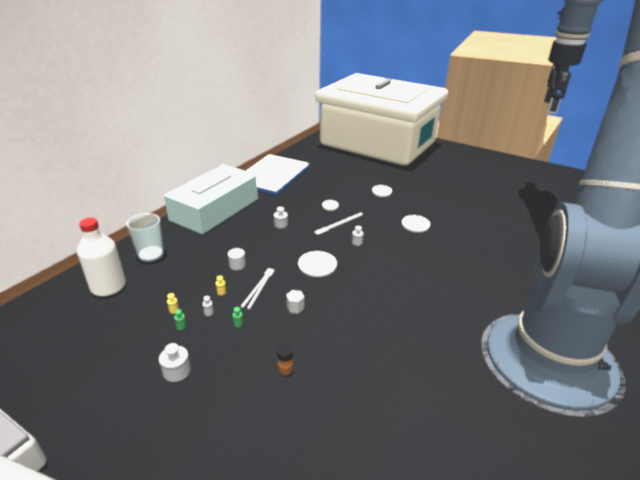

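Top view: the knobbed steel pieces are the large weight (123,230), one at (372,178), one at (389,279), and a small one at (197,208). Things that could be mistaken for them:
- **Green look-alikes:** (169,197) and (198,241).
- **Yellow look-alikes:** (185,177) and (229,198).
- **Blanks:** round (275,184) and hex (246,277).
- **Brown bottle:** (168,313).

The dishes are at (322,261), (469,329), (524,254) and (445,211). I'll check the choice in one crop mosaic and take positions from it.

Run:
```python
from h import *
c=load('top'); im=c['color'][:,:,::-1]
def cr(u,v,r=25): return cv2.resize(im[v-r:v+r,u-r:u+r],(200,200),interpolation=cv2.INTER_CUBIC)
P=[(123,230),(372,178),(389,279),(197,208),(322,261),(469,329),(524,254),(445,211)]
cv2.imwrite('pics/m.png',np.vstack([np.hstack([cr(*p) for p in P[:4]]),np.hstack([cr(*p) for p in P[4:]])]))
# blobs: bright pixels; dishes' outline at z=7, dia
g=cv2.cvtColor(im,cv2.COLOR_BGR2GRAY)
for p in P+[(275,184),(246,277)]:
    m=(g>90).astype(np.uint8); n,l=cv2.connectedComponents(m)
    k=l[p[1],p[0]]; ys,xs=np.nonzero(l==k)
    (cx,cy),(a,b),th=cv2.minAreaRect(np.c_[xs,ys].astype(np.float32))
    print(p,len(xs),'c',round(cx,1),round(cy,1),'wh',round(a,1),round(b,1),'rim z7',onz(c,cx,cy,7).round(1),'dep',dep(c,*p).round(1))
```

```text
(123, 230) 448 c 123.0 229.0 wh 22.0 24.0 rim z7 [541.3 396.6   7. ] dep [527.7 377.1  57. ]
(372, 178) 227 c 372.0 176.5 wh 15.0 16.0 rim z7 [675.  -97.6   7. ] dep [656.8 -93.5  48.4]
(389, 279) 150 c 388.5 278.5 wh 13.0 13.0 rim z7 [ 466.5 -134.1    7. ] dep [ 460.2 -130.5   40.6]
(197, 208) 74 c 196.5 206.0 wh 8.0 9.0 rim z7 [595.7 254.2   7. ] dep [586.6 248.4  24.7]
(322, 261) 1525 c 322.0 260.5 wh 43.1 43.1 rim z7 [496.1  -3.1   7. ] dep [495.6  -3.1   4.6]
(469, 329) 1085 c 468.5 328.5 wh 37.0 35.0 rim z7 [ 376.8 -288.9    7. ] dep [ 376.1 -290.5    4.6]
(524, 254) 609 c 523.5 253.5 wh 27.0 27.0 rim z7 [ 528.5 -401.8    7. ] dep [ 527.9 -403.5    5.1]
(445, 211) 346 c 445.0 210.5 wh 19.0 20.0 rim z7 [ 609.8 -246.3    7. ] dep [ 609.9 -247.2    3.3]
(275, 184) 266 c 274.0 181.5 wh 17.0 18.0 rim z7 [654.8 101.5   7. ] dep [640.5  96.7  33.6]
(246, 277) 253 c 245.0 275.5 wh 17.0 18.0 rim z7 [459.4 145.6   7. ] dep [452.4 139.7  34.7]
```

View pics/m.png

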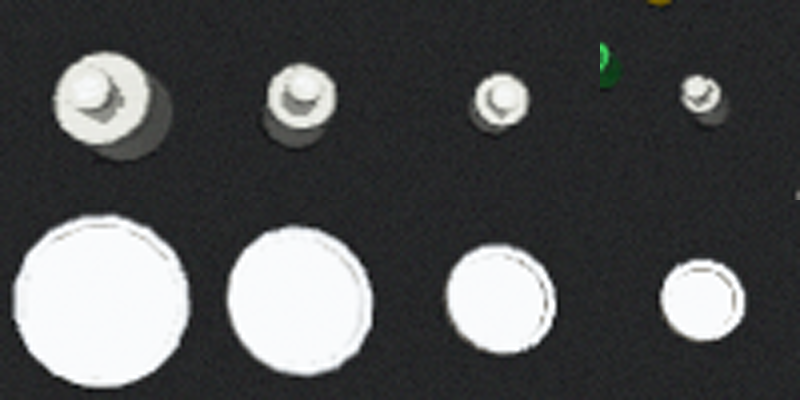

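The crops confirm four steel knobbed weights. Their blob diameters are 22, 15.5, 13 and 8.5 px, so they run largest, second, third and smallest in that order. Knob tops are at about (120.5,227), (372.5,175.5), (390.2,278.2) and (197.5,205). Next I'll work out the positions.

Run:
```python
from h import *
c=load('top'); s=load('side')
K={'L':(120.5,227,57,123.0,229.5,38),'2':(372.3,175.3,48,372,177,31),'3':(390,278.2,44,389,278.8,29),'S':(197.6,205,40,197,206.3,27)}
for k,(u,v,z,a,b,zb) in K.items(): print(k,'knob',onz(c,u,v,z)[:2].round(1),'disc',onz(c,a,b,zb)[:2].round(1))
for n,(u,v,z) in {'L':(172,350,57),'2':(280.5,210.5,48),'3':(358,229,44),'S':(207,299,40)}.items(): print('side',n,onz(s,u,v,z)[:2].round(1))
for u,v in((317.5,264),(416,223.5),(382,190.5),(330.5,205)): print('side dish',onz(s,u,v,7)[:2].round(1))
for u,v in((185,175),(229,196),(169,196),(198,240)): print('nb',onz(c,u,v,30)[:2].round(0))
```

```text
L knob [533.3 382.7] disc [533.  384.6]
2 knob [662.6 -94. ] disc [665.2 -95.2]
3 knob [ 461.3 -131.9] disc [ 462.4 -132.1]
S knob [588.4 244.1] disc [589.4 248.2]
side L [527.9 388.7]
side 2 [657.4 -85.1]
side 3 [ 458.1 -123.2]
side S [583.8 252.5]
side dish [490.    4.1]
side dish [ 372.  -281.3]
side dish [ 524.3 -395.3]
side dish [ 604.2 -240.4]
nb [652. 278.]
nb [613. 186.]
nb [607. 305.]
nb [521. 239.]
```

```bash
python3 -m jog '[[0.7,[2,3.7,0],[0,0,-0.137]],[0.7,[2,3.7,0],[0,0,-0.138]],[0.7,[2,3.7,-1],[0,0,0]],[0.7,[2,3.7,-1],[0,0,0]],[0.7,[2,3.7,-1],[0,0,0]],[0.7,[2,3.7,-1],[0,0,0]],[0.7,[2,3.7,-1],[0,0,0]],[0.7,[2,3.7,-1],[0,0,0]],[0.7,[2,3.7,-1],[0,0,0]],[0.7,[2,3.7,-1],[0,0,0]]]' 30 && python3 -m jog '[[0.7,[2,3.7,-1],[0,0,0]],[0.7,[2,3.7,-1],[0,0,0]],[0.7,[2,3.7,-1],[0,0,0]],[0.7,[1.5,3.7,-1],[0,0,0]],[0.7,[0,0,0],[0,0,0]],[0.7,[0,0,0],[0,0,0]]]'
```

```text
clock: 1.1
tool_pos: [384.2, -277.9, 150.9]
ee_rot: [0.0, 1.0, 0.0, -0.0]
ft_force: [0.2, -0.8, -1.0]
grip_width: 0.697
gripper_force: 0.0
clock: 1.7
tool_pos: [458.7, -130.6, 110.9]
ee_rot: [-0.0, 1.0, 0.002, -0.001]
ft_force: [0.2, -0.5, 1.2]
grip_width: 0.702
gripper_force: 0.0
```

```bash
python3 -m jog '[[0.7,[0.2,-0.1,-3],[0,0,0]],[0.7,[0,0,-2],[0,0,0]],[0.7,[0,0,0],[0,0,0]],[0.7,[0,0,0],[0,0,0]]]'
python3 - <<'E'
from h import *
c=snap('side'); im=c['color'][:,:,::-1]
a=cv2.resize(im[180:280,300:420],(600,500),interpolation=cv2.INTER_CUBIC)
cv2.imwrite('pics/g1.png',a)
p=bot.sense()['tool_pos'];print(p)
# projections of finger tips & of hypothetic weight knob
K=np.array([[c['fx'],0,c['cx']],[0,c['fy'],c['cy']],[0,0,1]])
X=np.array([[p[0],p[1],p[2]],[p[0],p[1],44],[461.5,-132,44],[458,-123,44]],float)
q,_=cv2.projectPoints(X,cv2.Rodrigues(np.array(c['R'],float))[0],np.array(c['t'],float),K,np.array(c['distortion'],float));print((q[:,0]-[300,180])*5)
E
```

```text
clock: 2.1
tool_pos: [460.5, -133.7, 61.6]
ee_rot: [0.0, 1.0, -0.001, -0.0]
ft_force: [0.4, 0.2, 0.3]
grip_width: 0.699
gripper_force: 0.0
[ 461.15301434 -133.5657139    62.15450689]
[[297.10595504 200.96185122]
 [294.65789404 233.33948413]
 [292.45412876 234.58711494]
 [289.90744619 245.28128512]]
```

View pics/g1.png

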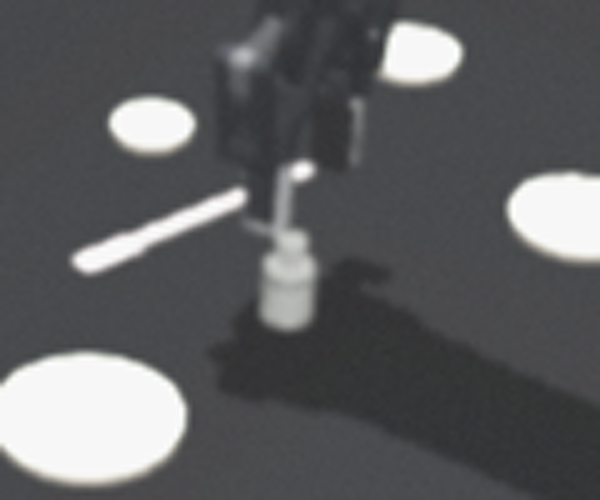

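The crop shows the fingers straddling the third weight. The tips' midpoint is near (302,195) and the knob top near (293,234), which matches the position from the top camera within about 1 mm. Going down to grasp.

```bash
python3 -m jog '[[0.7,[0,0.15,-3],[0,0,0]],[0.7,[0,0,-2.4],[0,0,0]],[0.7,[0,0,0],[0,0,0]],[0.3,[0,0,0],[0,0,0]],[0.15,[0,0,0],[0,0,0]],[0.15,[0,0,0],[0,0,0]],[0.15,[0,0,0],[0,0,0]],[0.15,[0,0,0],[0,0,0]]]' 30
```

```text
clock: 2.95
tool_pos: [462.1, -131.4, 8.9]
ee_rot: [0.001, 1.0, 0.0, 0.001]
ft_force: [-1.2, 0.1, 6.4]
grip_width: 0.264
gripper_force: 29.2
```

```bash
python3 -m jog '[[0.15,[0,0,1],[0,0,0]],[0.15,[0,0,3],[0,0,0]],[0.15,[0.8,-3.4,1],[0,0,0]],[0.15,[0.8,-3.4,0],[0,0,0]],[0.15,[0.8,-3.4,0],[0,0,0]],[0.15,[0.8,-3.4,0],[0,0,0]],[0.15,[0.8,-3.4,0],[0,0,0]],[0.15,[0.8,-3.4,0],[0,0,0]],[0.15,[0.8,-3.4,0],[0,0,0]],[0.15,[1,-3.3,0],[0,0,0]]]' && python3 -m jog '[[0.15,[0,0,0],[0,0,0]],[0.15,[0,0,-2],[0,0,0]],[0.15,[0,0,0],[0,0,0]],[0.15,[0,0,0],[0,0,0]]]'
python3 - <<'E'
from h import *
c=snap('side'); im=c['color'][:,:,::-1]
cv2.imwrite('pics/g2.png',cv2.resize(im[140:220,330:430],(600,480),interpolation=cv2.INTER_CUBIC))
E
```

```text
clock: 3.95
tool_pos: [526.5, -403.6, 58.3]
ee_rot: [0.0, 1.0, 0.0, 0.0]
ft_force: [1.6, -0.3, -1.1]
grip_width: 0.262
gripper_force: 29.6
clock: 4.35
tool_pos: [526.5, -401.1, 37.5]
ee_rot: [-0.0, 1.0, 0.001, -0.0]
ft_force: [-0.0, 0.2, -0.8]
grip_width: 0.265
gripper_force: 29.7
```

View pics/g2.png

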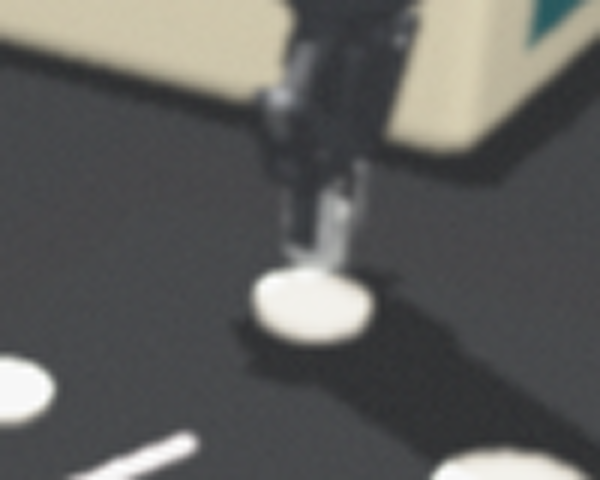

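The weight is held upright at (330,235), above the dish centred at (312,303). Lowering it now.

```bash
python3 -m jog '[[0.15,[0.15,-0.05,-1],[0,0,0]],[0.15,[0,0,-1],[0,0,0]],[0.15,[0,0,-0.4],[0,0,0]],[0.15,[0,0,-0.1],[0,0,0]],[0.15,[0,0,0],[0,0,0]],[0.15,[0,0,0],[0,0,0]]]'
```

```text
clock: 5.0
tool_pos: [527.8, -401.9, 13.1]
ee_rot: [-0.0, 1.0, 0.0, -0.001]
ft_force: [-3.1, 1.8, 7.1]
grip_width: 0.267
gripper_force: 30.6
```

```bash
python3 -m jog '[[0.35,[0,0,0],[0,0,0]],[0.5,[0,0,0],[0,0,0]],[0.5,[0,0,1],[0,0,0]],[0.7,[0,0,4],[0,0,0]],[0.75,[0,0,4],[0,0,0]],[0.75,[1.5,3.4,0],[0,0,0]],[0.75,[1.5,3.4,0],[0,0,0]],[0.75,[1.5,3.4,0],[0,0,0]],[0.75,[1.5,3.4,0],[0,0,0]],[0.75,[1.5,3.4,0],[0,0,0]]]' 40 && python3 -m jog '[[0.75,[1.5,3.4,0],[0,0,0]],[0.75,[1.5,3.4,0],[0,0,0]],[0.75,[1.5,3.4,0],[0,0,0]],[0.75,[1.6,3.5,0],[0,0,0]],[0.75,[0,0,0],[0,0,0]],[0.75,[0,0,0],[0,0,0]]]'
python3 - <<'E'
from h import *
c=snap('side'); im=c['color'][:,:,::-1]
A=cv2.resize(im[140:220,330:430],(400,320),interpolation=cv2.INTER_CUBIC)
B=cv2.resize(im[160:240,230:330],(400,320),interpolation=cv2.INTER_CUBIC)
cv2.imwrite('pics/g3.png',np.hstack([A,B]))
E
```

```text
clock: 6.0
tool_pos: [604.1, -231.3, 103.1]
ee_rot: [0.0, 1.0, 0.0, 0.001]
ft_force: [0.4, 0.3, 1.1]
grip_width: 0.75
gripper_force: 0.0
clock: 6.6
tool_pos: [664.8, -93.9, 102.8]
ee_rot: [-0.0, 1.0, 0.002, 0.0]
ft_force: [0.4, -1.0, 0.5]
grip_width: 0.749
gripper_force: 0.0
```

View pics/g3.png

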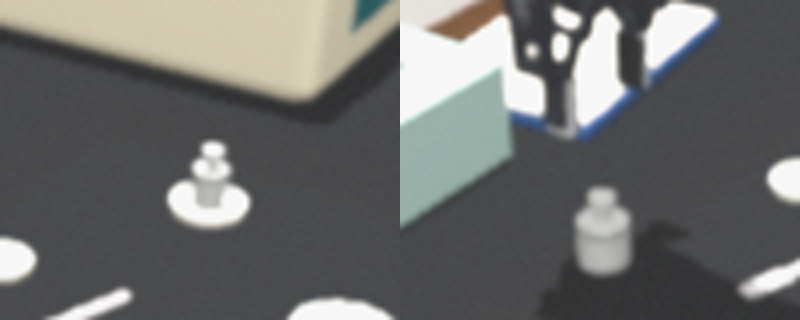

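The third weight stands in the middle of its dish (left half, 208,185). In the right half, the second weight at (602,230) sits below the open fingers.

```bash
python3 -m jog '[[0.75,[-0.1,0,-4.5],[0,0,0]],[0.75,[0,0,-3],[0,0,0]],[0.75,[0,0,-1.9],[0,0,0]],[0.75,[0,0,0],[0,0,0]],[0.4,[0,0,0],[0,0,0]],[0.25,[0,0,0],[0,0,0]],[0.25,[0,0,0],[0,0,0]],[0.25,[0,0,0],[0,0,0]],[0.25,[0,0,0],[0,0,0]]]' 40
```

```text
clock: 7.55
tool_pos: [664.8, -96.0, 10.4]
ee_rot: [0.0, 1.0, 0.0, 0.002]
ft_force: [-0.2, -1.0, 6.9]
grip_width: 0.368
gripper_force: 40.3
```

```bash
python3 -m jog '[[0.25,[0,0,1],[0,0,0]],[0.25,[0,0,3],[0,0,0]],[0.25,[-3.2,-2.15,1],[0,0,0]],[0.25,[-3.2,-2.15,0],[0,0,0]],[0.25,[-3.2,-2.15,0],[0,0,0]],[0.25,[-3.2,-2.15,0],[0,0,0]],[0.25,[-3.2,-2.15,0],[0,0,0]],[0.25,[-3.2,-2.15,0],[0,0,0]],[0.25,[-3.2,-2.15,0],[0,0,0]],[0.25,[-3.2,-2.15,0],[0,0,0]]]' && python3 -m jog '[[0.25,[-3.1,-2.1,0],[0,0,0]],[0.25,[0,0,0],[0,0,0]],[0.25,[0,0,-2],[0,0,0]],[0.25,[0,0,0],[0,0,0]],[0.25,[0,0,0],[0,0,0]]]'
```

```text
clock: 8.55
tool_pos: [405.8, -268.0, 58.7]
ee_rot: [0.0, 1.0, 0.001, 0.0]
ft_force: [-0.4, -1.0, -1.8]
grip_width: 0.372
gripper_force: 40.0
clock: 9.05
tool_pos: [376.6, -287.9, 38.5]
ee_rot: [-0.0, 1.0, 0.001, -0.0]
ft_force: [-0.2, 0.5, -1.8]
grip_width: 0.367
gripper_force: 40.0
```

```bash
python3 -m jog '[[0.25,[0,-0.15,-1],[0,0,0]],[0.25,[0,0,-1],[0,0,0]],[0.25,[0,0,-0.4],[0,0,0]],[0.25,[0,0,-0.1],[0,0,0]],[0.25,[0,0,0],[0,0,0]],[0.25,[0,0,0],[0,0,0]]]'
```

```text
clock: 9.65
tool_pos: [376.0, -289.6, 14.3]
ee_rot: [-0.0, 1.0, 0.001, -0.001]
ft_force: [-3.7, 2.2, 13.6]
grip_width: 0.366
gripper_force: 41.8
```

```bash
python3 -m jog '[[0.45,[0,0,0],[0,0,0]],[0.6,[0,0,0],[0,0,0]],[0.6,[0,0,1],[0,0,0]],[0.6,[0,0,4],[0,0,0]],[0.5,[0,0,4.5],[0,0,0]],[0.5,[1.5,3.8,0],[0,0,0]],[0.5,[1.5,3.8,0],[0,0,0]],[0.5,[1.5,3.8,0],[0,0,0]],[0.5,[1.5,3.8,0],[0,0,0]],[0.5,[1.5,3.8,0],[0,0,0]]]' 30 && python3 -m jog '[[0.5,[1.5,3.8,0],[0,0,0]],[0.5,[1.5,3.8,0],[0,0,0]],[0.5,[1.5,3.8,0],[0,0,0]],[0.5,[1.5,3.8,0],[0,0,0]],[0.5,[1.5,3.8,0],[0,0,0]],[0.5,[1.5,3.8,0],[0,0,0]],[0.5,[1.5,3.8,0],[0,0,0]],[0.5,[1.5,3.8,0],[0,0,0]],[0.5,[1.8,4.1,0],[0,0,0]],[0.5,[0,0,0],[0,0,0]]]' && python3 -m jog '[[0.5,[0,0,-3],[0,0,0]],[0.5,[0,0,-1],[0,0,0]],[0.5,[0,0,0],[0,0,0]],[0.5,[0,0,0],[0,0,0]]]'
python3 - <<'E'
from h import *
c=snap('side'); im=c['color'][:,:,::-1]
A=cv2.resize(im[190:270,370:470],(400,320),interpolation=cv2.INTER_CUBIC)
B=cv2.resize(im[250:330,155:255],(400,320),interpolation=cv2.INTER_CUBIC)
cv2.imwrite('pics/g4.png',np.hstack([A,B]))
E
```

```text
clock: 10.65
tool_pos: [451.9, -98.5, 109.0]
ee_rot: [0.0, 1.0, 0.0, 0.0]
ft_force: [0.1, -0.0, -0.2]
grip_width: 0.499
gripper_force: 0.0
clock: 11.65
tool_pos: [589.9, 253.1, 109.3]
ee_rot: [-0.003, 1.0, 0.004, 0.001]
ft_force: [-0.8, 0.2, 0.1]
grip_width: 0.497
gripper_force: 0.0
clock: 12.05
tool_pos: [589.6, 244.6, 68.8]
ee_rot: [0.0, 1.0, 0.0, 0.0]
ft_force: [0.3, 0.1, -0.0]
grip_width: 0.5
gripper_force: 0.0
```

View pics/g4.png

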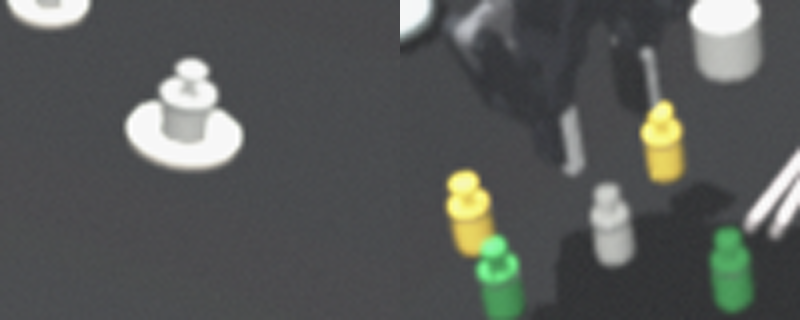

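The second weight is centred in its dish (left half, 188,110). In the right half, the fingers straddle the steel smallest weight at (610,225), and the yellow and green look-alikes are clear of the fingers' path.

```bash
python3 -m jog '[[0.5,[-0.05,0.1,-3],[0,0,0]],[0.5,[0,0,-3],[0,0,0]],[0.5,[0,0,0],[0,0,0]],[0.3,[0,0,0],[0,0,0]],[0.1,[0,0,0],[0,0,0]],[0.1,[0,0,0],[0,0,0]],[0.1,[0,0,0],[0,0,0]],[0.1,[0,0,0],[0,0,0]]]' 25
```

```text
clock: 12.9
tool_pos: [590.3, 246.7, 10.4]
ee_rot: [-0.001, 1.0, 0.0, 0.002]
ft_force: [0.9, 0.2, 7.0]
grip_width: 0.182
gripper_force: 24.9
```

```bash
python3 -m jog '[[0.1,[0,0,1],[0,0,0]],[0.1,[0,0,4],[0,0,0]],[0.1,[0,0,4],[0,0,0]],[0.1,[0.15,-3.8,0.5],[0,0,0]],[0.1,[0.15,-3.8,0],[0,0,0]],[0.1,[0.15,-3.8,0],[0,0,0]],[0.1,[0.15,-3.8,0],[0,0,0]],[0.1,[0.15,-3.8,0],[0,0,0]],[0.1,[0.15,-3.8,0],[0,0,0]],[0.1,[0.15,-3.8,0],[0,0,0]]]' && python3 -m jog '[[0.1,[0.15,-3.8,0],[0,0,0]],[0.1,[0.15,-3.8,0],[0,0,0]],[0.1,[0.15,-3.8,0],[0,0,0]],[0.1,[0.15,-3.8,0],[0,0,0]],[0.1,[0.15,-3.8,0],[0,0,0]],[0.1,[0.15,-3.7,0],[0,0,0]],[0.1,[0,0,-3],[0,0,0]],[0.1,[0,0,-4],[0,0,0]],[0.1,[0,0,0],[0,0,0]],[0.1,[0,0,0],[0,0,0]]]'
python3 - <<'E'
from h import *
c=snap('side'); im=c['color'][:,:,::-1]
cv2.imwrite('pics/g5.png',cv2.resize(im[170:230,290:370],(640,480),interpolation=cv2.INTER_CUBIC))
E
```

```text
clock: 13.9
tool_pos: [599.1, -21.6, 104.0]
ee_rot: [0.0, 1.0, 0.0, 0.0]
ft_force: [0.7, -0.3, -0.2]
grip_width: 0.182
gripper_force: 24.5
clock: 14.9
tool_pos: [608.2, -246.5, 33.6]
ee_rot: [-0.0, 1.0, 0.001, -0.0]
ft_force: [-0.2, 0.3, 0.5]
grip_width: 0.184
gripper_force: 24.5
```

View pics/g5.png

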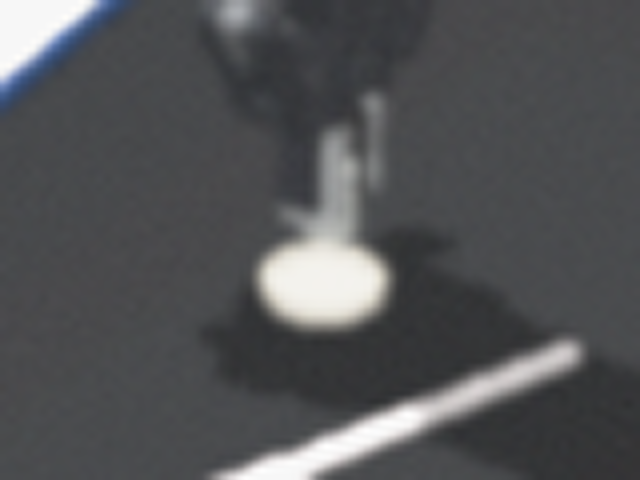

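The weight is held upright just above the smallest dish, whose centre is at (323,283). Lowering it gently.

```bash
python3 -m jog '[[0.1,[0.25,0,-0.8],[0,0,0]],[0.1,[0,0,-0.6],[0,0,0]],[0.1,[0,0,-0.4],[0,0,0]],[0.1,[0,0,-0.1],[0,0,0]],[0.1,[0,0,0],[0,0,0]],[0.1,[0,0,0],[0,0,0]]]'
```

```text
clock: 15.55
tool_pos: [610.9, -246.9, 14.5]
ee_rot: [0.0, 1.0, 0.0, 0.0]
ft_force: [0.1, 0.6, 1.4]
grip_width: 0.181
gripper_force: 24.6
```

```bash
python3 -m jog '[[0.1,[0,0,-0.1],[0,0,0]],[0.1,[0,0,0],[0,0,0]],[0.3,[0,0,0],[0,0,0]],[0.4,[0,0,0],[0,0,0]],[0.4,[0,0,1],[0,0,0]],[0.4,[0,0,4],[0,0,0]],[0.6,[0,0,4.7],[0,0,0]],[0.85,[-0.45,3.7,0],[0,0,0]],[0.85,[-0.45,3.7,0],[0,0,0]],[0.85,[-0.45,3.7,0],[0,0,0]]]' 60 && python3 -m jog '[[0.85,[-0.45,3.7,0],[0,0,0]],[0.85,[-0.45,3.7,0],[0,0,0]],[0.85,[-0.45,3.7,0],[0,0,0]],[0.85,[-0.45,3.7,0],[0,0,0]],[0.85,[-0.45,3.7,0],[0,0,0]],[0.85,[-0.45,3.7,0],[0,0,0]],[0.85,[-0.45,3.7,0],[0,0,0]],[0.85,[-0.45,3.7,0],[0,0,0]],[0.85,[-0.45,3.7,0],[0,0,0]],[0.85,[-0.45,3.7,0],[0,0,0]]]' && python3 -m jog '[[0.85,[-0.45,3.7,0],[0,0,0]],[0.85,[-0.45,3.7,0],[0,0,0]],[0.85,[-0.45,3.7,0],[0,0,0]],[0.85,[-0.45,3.7,0],[0,0,0]],[0.85,[0,0,-1.5],[0,0,0]],[0.85,[0,0,0],[0,0,0]],[0.85,[0,0,0],[0,0,0]]]'
python3 - <<'E'
from h import *
c=snap('side'); im=c['color'][:,:,::-1]
A=cv2.resize(im[170:230,290:370],(400,300),interpolation=cv2.INTER_CUBIC)
B=cv2.resize(im[290:410,100:260],(400,300),interpolation=cv2.INTER_CUBIC)
cv2.imwrite('pics/g6.png',np.hstack([A,B]))
E
```

```text
clock: 16.55
tool_pos: [597.5, -135.1, 111.6]
ee_rot: [0.0, 1.0, -0.0, 0.001]
ft_force: [-0.8, -0.6, -0.6]
grip_width: 0.853
gripper_force: 0.0
clock: 17.55
tool_pos: [552.3, 235.5, 111.0]
ee_rot: [-0.0, 1.0, 0.0, 0.0]
ft_force: [0.8, 0.2, -0.3]
grip_width: 0.85
gripper_force: 0.0
clock: 18.25
tool_pos: [534.8, 380.2, 95.0]
ee_rot: [0.001, 1.0, -0.0, -0.0]
ft_force: [0.6, -0.7, 0.2]
grip_width: 0.845
gripper_force: 0.0
```

View pics/g6.png

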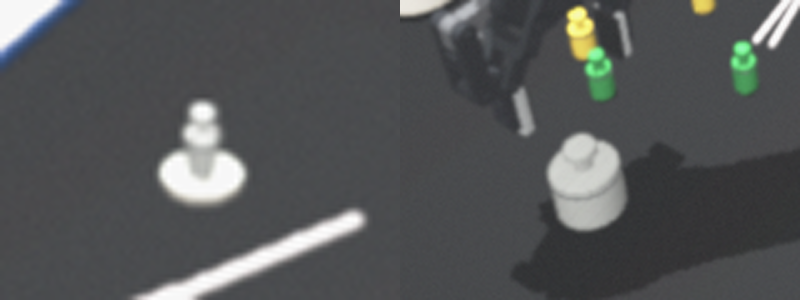

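The smallest weight stands centred in its dish (left half, 202,150). In the right half, the largest weight at (585,180) is between the open fingers. Grasping it now.

```bash
python3 -m jog '[[0.85,[-0.1,0.3,-3],[0,0,0]],[0.85,[0,0,-3],[0,0,0]],[0.85,[0,0,-2.5],[0,0,0]],[0.85,[0,0,0],[0,0,0]],[0.6,[0,0,0],[0,0,0]],[0.4,[0,0,0],[0,0,0]],[0.4,[0,0,0],[0,0,0]],[0.4,[0,0,0],[0,0,0]],[0.4,[0,0,0],[0,0,0]]]' 70
```

```text
clock: 19.2
tool_pos: [534.9, 385.3, 12.8]
ee_rot: [-0.001, 1.0, 0.0, 0.002]
ft_force: [-1.2, -2.4, 7.3]
grip_width: 0.501
gripper_force: 72.2
```

```bash
python3 -m jog '[[0.4,[0,0,1],[0,0,0]],[0.4,[0,0,4],[0,0,0]],[0.4,[0,0,3],[0,0,0]],[0.4,[-0.35,-3.5,0],[0,0,0]],[0.4,[-0.35,-3.5,0],[0,0,0]],[0.4,[-0.35,-3.5,0],[0,0,0]],[0.4,[-0.35,-3.5,0],[0,0,0]],[0.4,[-0.35,-3.5,0],[0,0,0]],[0.4,[-0.35,-3.5,0],[0,0,0]],[0.4,[-0.35,-3.5,0],[0,0,0]]]' && python3 -m jog '[[0.4,[-0.35,-3.5,0],[0,0,0]],[0.4,[-0.35,-3.5,0],[0,0,0]],[0.4,[-0.35,-3.5,0],[0,0,0]],[0.4,[-0.35,-3.8,0],[0,0,0]],[0.4,[0,0,-3],[0,0,0]],[0.4,[0,0,-2],[0,0,0]],[0.4,[0,0,0],[0,0,0]],[0.4,[0,0,0],[0,0,0]]]'
```

```text
clock: 20.2
tool_pos: [507.9, 138.5, 90.4]
ee_rot: [0.0, 1.0, 0.001, -0.0]
ft_force: [0.7, -0.0, -5.3]
grip_width: 0.5
gripper_force: 73.0
clock: 21.0
tool_pos: [494.7, -2.5, 40.6]
ee_rot: [-0.0, 1.0, 0.001, -0.0]
ft_force: [-0.1, 0.8, -5.7]
grip_width: 0.503
gripper_force: 72.6
```

Target TCP z is about 16.8.

```bash
python3 -m jog '[[0.4,[0.2,-0.05,-1],[0,0,0]],[0.4,[0,0,-1],[0,0,0]],[0.4,[0,0,-0.4],[0,0,0]],[0.4,[0,0,-0.1],[0,0,0]],[0.4,[0,0,0],[0,0,0]],[0.4,[0,0,0],[0,0,0]]]'
```

```text
clock: 21.6
tool_pos: [496.7, -3.4, 16.7]
ee_rot: [0.001, 1.0, 0.001, -0.0]
ft_force: [-4.8, -0.5, 11.1]
grip_width: 0.503
gripper_force: 75.2
```

```bash
python3 -m jog '[[0.6,[0,0,0],[0,0,0]],[0.75,[0,0,0],[0,0,0]],[0.75,[0,0,1],[0,0,0]],[0.75,[0,0,4],[0,0,0]],[0.75,[0,0,4],[0,0,0]],[0.75,[0,0,4],[0,0,0]],[0.75,[0,4,4],[0,0,0]],[0.75,[0,4.5,0],[0,0,0]],[0.75,[0,4.5,0],[0,0,0]],[0.75,[0,4.5,0],[0,0,0]]]' && python3 -m jog '[[0.75,[0,4.5,0],[0,0,0]],[0.75,[0,4.5,0],[0,0,0]],[0.75,[0,4.5,0],[0,0,0]],[0.75,[0,4.5,0],[0,0,0]],[0.75,[0,0,0],[0,0,0]],[0.75,[0,0,0],[0,0,0]]]'
python3 - <<'E'
from h import *
c=snap('top'); im=c['color'][:,:,::-1]
cv2.imwrite('pics/top1.png',cv2.resize(im[140:380,220:560],(800,565),interpolation=cv2.INTER_CUBIC))
E
```

```text
clock: 22.6
tool_pos: [497.1, 168.4, 182.1]
ee_rot: [-0.0, 1.0, 0.0, 0.001]
ft_force: [0.7, 0.0, 0.2]
grip_width: 0.754
gripper_force: 0.0
clock: 23.2
tool_pos: [496.2, 348.2, 181.0]
ee_rot: [-0.0, 1.0, 0.002, -0.0]
ft_force: [0.8, -1.2, 0.0]
grip_width: 0.752
gripper_force: 0.0
```

View pics/top1.png

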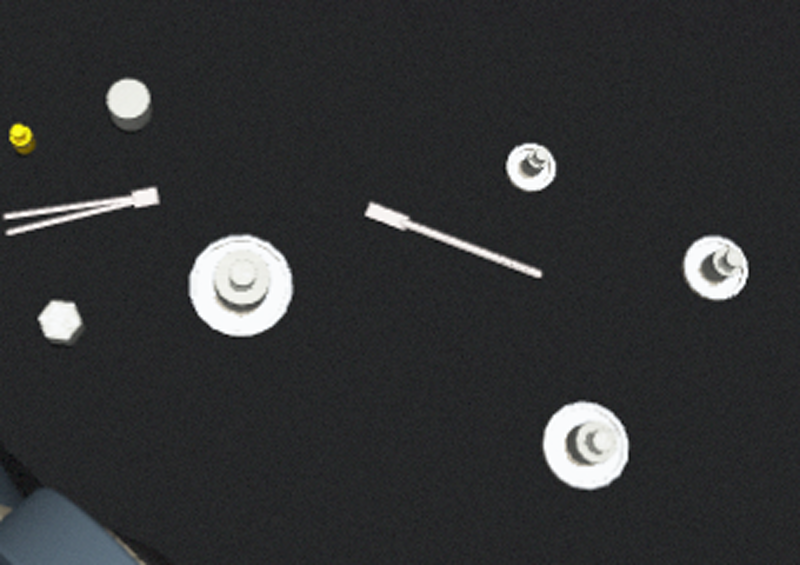

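All four weights stand upright in their dishes. The knobs are at crop positions (242,273), (600,440), (730,260) and (538,157), and both blanks look untouched. One numeric check of the centring, then hand in.

Run:
```python
from h import *
c=load('top'); ok=True
for k,(x,y,z,a,b,tol) in {'L':(242,273,61,241,285.5,16),'2':(600,440,52,586,446,14),'3':(730,260,48,716,268,11),'S':(538,157,44,531,167.5,8.5)}.items():
    f=lambda x,y,z: onz(c,220+(x+.5)/2.3529-.5,140+(y+.5)/2.3542-.5,z)[:2]
    d=f(x,y,z)-f(a,b,7); print(k,d.round(1)); ok&=np.hypot(*d)<.8*tol
print(ok)
if ok: print(bot.hand_in())
```

```text
L [-0.1  0.1]
2 [1.9 1.9]
3 [-1.9  4.6]
S [-1.8  3.2]
True
the job is handed in; nothing more can be done
None
```

All four weights stand upright in their own dishes, with a last camera check putting each 0 to 5 mm off centre and within tolerance; both blanks look untouched, and I handed the job in at about 23 s, though the hand-in returned no verdict.

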